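# Lock the hold-down bar of the bottle carrier

### The arm

A 6-joint arm with a two-finger parallel gripper is mounted at the origin on the work surface. World frame = base frame: x ahead of the robot, y to its left, z up, the work surface at z = 0. Lengths are in m, angles in degrees, forces in N, time in s.
With the tool pointing down it reaches from about 0.325 to 0.775 m from the base axis. Payload 5.5 kg.
Tool frame: the origin (TCP) lies at the centre of the arm's flange, where the gripper is bolted on; the fingertips stand 182 mm ahead of it and the grasp point (between the pads) lies 163 mm ahead of it; z points along the fingers, y is the direction in which the jaws open and shut (so a half turn about z gives the same grasp; the last joint's range is limited). The gripper opens to 88 mm and grips with 3 to 60 N. Pads are 20 mm wide; open, the fingers measure 115 mm over their backs; the gripper's body (75 mm by 178 mm) begins 61 mm behind the grasp point.
Start: joints at [-66.847, 5.22, 70.514, -0, 104.267, -3.249], TCP at [0.267, -0.537, 0.405] pointing down, gripper open.
Joint ranges: [-164.24, 164.24], [-49.07, 125.15], [9.68, 141.18], [-86.29, 266.29], [3.28, 154.24], [-151.56, 151.56]. Speed limits (degrees/s): [147.25, 147.25, 172.46, 180, 180, 180].

### API

Orientations are given as [roll, pitch, yaw] about the fixed x, y, z axes, in that order (R = Rz(yaw) Ry(pitch) Rx(roll)).
In Python, from station import r gives the robot as it stands. The module is installed in compiled form; this text tells all that it offers. Calls block until the motion is done:
- r.reach(position, orientation): joint-space move of the TCP to a pose.
- r.servo_line(position, rotation=None, speed=0.15): straight line of the TCP; rotation=None keeps the orientation; speed is the mean speed in m/s.
- r.move_joints(angles): joint-space move.
- r.let_go() and r.grab(squeeze=None): open the fingers fully, or close them until they stop; squeeze is the grip in N (None keeps the last).
- r.wait(seconds).
- r.inverse_kinematics(position, orientation): joint angles nearest the present ones, or None.
- r.sense(): the state.
- r.snapshot(name): name is "scene" or "top" or "wrist"; returns a dict with "frame" (400x640x3 uint8, red, green, blue), "fx", "fy", "cx", "cy" (pixels), "R" (3x3) and "t" (3): a world point X has camera coordinates R X + t. Camera axes: x right, y down, z forward; pixel columns grow to the right and rows downward; lengths in m; the calibration is good to about 2 mm. A picture is of the moment at which its call begins. There is no depth.
A pose or a line that the arm cannot do raises r.IKError and nothing moves.
- r.hand_in(): hands the job in, once; it reports no verdict.
The state is a dict: "clock": time; "joints": joint angles; "joint_vel": joint speeds; "joint_torque": joint torques, N m; "tcp_pos": TCP position; "orientation": TCP orientation; "contact_force": force on the tool from outside, world axes, zero at the start; "torque": the same for the moment, N m; "opening": finger opening in m.
Only numpy, scipy, OpenCV 4.12 (cv2) and the standard library are available. Lean on these libraries where they do the work, as an engineer would, in place of code of your own. Each camera call takes 0.05 s, during which the arm holds its last target.

### The job

Lock the bottle carrier's hold-down bar: take the orange-handled locking pin from the rack by squeezing its blue thumb button in, keep the button squeezed in while you lower the pin from above through the aligned holes of the blue bracket that has no pin yet, until its collar is down on the bracket, then let go so that the button springs out and the pin locks. Leave the grey-handled pin in the rack.

Things in the scene. Friction and masses are not known exactly. Their poses are not given: they have to be found in the camera images.
- lockpin_grip (a point): Centre of the orange handle of the pin to use, upright in the wooden rack; z up. Handle 36 mm (x) by 30 (y), 48 high; blue button (14 wide, 28 high) stands 6 out of its +x face. Below this point: collar (56 across, 6 thick) underside 30 mm, shaft 18 mm thick, tip 92 mm. Rack top, 75 mm above the table, carries the collar; the pin lifts straight out of its 44 mm hole. About 0.19 kg.
- lockpin_button (a joint): Travel in m of the orange pin's button: 0 out, 0.006 flush with the handle. Squeeze the handle along x, button to opposite face, with 12 N or more (20 is good) to hold it in; the handle is then 36 mm wide, centred on its point. It springs out when let go. Out, two balls 67 to 83 mm below the handle's centre stand out along y, 38 mm overall, and block the hole; in, they draw flush.
- bracket_hole (a point): Mouth centre of the open hole in the empty blue bracket's top face (64 x 64 mm, 86 mm above the table); z up. Upright hole, 32 mm wide, through plate, bar and plate, aligned and fixed, 26 mm deep, free below. The steel bar runs along +y over three lying bottles to a bracket 320 mm off that has its own fixed pin. Pin home: handle centre 30 mm above this point, pin turned any way.
- sparepin_grip (a point): Centre of the handle of the other pin, to be left alone: same handle, but grey with a black button, top 129 mm above the table (carry the orange pin's tip over or round it), shaft too short for the bracket. It stands 104 mm from the orange pin in the rack's other place (the two may be swapped), side by side along the rack; each pin's button faces across the row, give or take 15 degrees.
Mind the look-alikes: they are no part of the job. What is shaped like the part that bears lockpin_grip but purple is not meant.

How it is judged (in metres and radians):
On the way, in this order (a step that is already met when the one before it is completed fails the run):
1. the orange pin is lifted clear of the rack with its button squeezed in (value of joint lockpin_button above 0.0045 m and z of lockpin_grip in the frame of bracket_hole above 0.08 m), for 0.1 s.
2. the pin is lowered into the open bracket hole, its collar within 10 mm of the bracket, with the button still squeezed in (value of joint lockpin_button above 0.0045 m and horizontal distance between lockpin_grip and bracket_hole below 0.014 m and z of lockpin_grip in the frame of bracket_hole below 0.04 m), for 0.1 s.
At the end, for the whole second after the job is handed in: The orange pin stands upright (within 10 degrees) in the open bracket hole, within 14 mm of its axis, its collar within 6 mm of the bracket, its button sprung out (less than 2 mm in) and still; the grey pin is still in the rack (horizontal distance between lockpin_grip and bracket_hole below 0.014 m and z of lockpin_grip in the frame of bracket_hole below 0.036 m and angle between lockpin_grip's own z axis and vertical below 0.175 rad and value of joint lockpin_button below 0.002 m and velocity of joint lockpin_button below 0.02 m/s and distance of sparepin_grip from where it was at the start of the episode below 0.03 m); the robot touches nothing.
It fails at once if the grey-handled pin is moved by more than 30 mm (distance of sparepin_grip from where it was at the start of the episode above 0.03 m).
It also fails if it takes over 38 s, if anything falls off the work surface, if the arm or the gripper's body presses on something with over 40 N, if the wrist force passes 120 N, or if a joint passes its speed limit or range.

## Working session

There is one attempt and no reset: what is moved stays moved. The work goes in short steps, each a Python script; the robot and the scene stay as the last script left them, time stands still between calls to the robot, and variables do not carry over. Pictures are saved under pics/ and viewed, and the job is handed in when it is done.

```bash
mkdir -p pics; cat > h.py <<'E'
import numpy as np, cv2
from station import r
def snap(n,f):
    s=r.snapshot(n); np.savez('pics/'+f+'.npz',**s)
    cv2.imwrite('pics/'+f+'.png',s['frame'][:,:,::-1]); return s
def ray(s,u,v,z):
    R=np.array(s['R']);t=np.array(s['t']);C=-R.T@t
    d=R.T@np.array([(u-s['cx'])/s['fx'],(v-s['cy'])/s['fy'],1]); return C+d*(z-C[2])/d[2]
def proj(s,X):
    c=np.array(s['R'])@np.array(X)+np.array(s['t']); return s['fx']*c[0]/c[2]+s['cx'],s['fy']*c[1]/c[2]+s['cy']
E
python3 - <<'E'
from h import *
for n in("scene","top"):
    s=snap(n,n+'0'); print(n,s['fx'],-np.array(s['R']).T@np.array(s['t']))
print(r.sense())
E
```

```text
scene 497.8269356827052 [1.16947489 0.08230983 0.69614841]
top 421.2097245114171 [ 0.33214409 -0.09278216  0.83518244]
{'clock': 0.1, 'joints': array([-6.68470786e+01,  5.25684346e+00,  7.05744660e+01, -4.82594592e-04,
        1.04268515e+02, -3.25182336e+00]), 'joint_vel': array([ 0.07015308, -0.1245645 , -0.07230475, -0.10865989,  0.06382103,
        0.06574072]), 'joint_torque': array([ 4.20997414e-03, -4.47856879e+01, -4.07569814e+01,  7.02295499e-02,
        2.84868776e-02, -1.13666847e-04]), 'tcp_pos': array([ 0.26680866, -0.53745714,  0.40364515]), 'orientation': array([-1.79900310e+02, -5.19532241e-03,  2.64046217e+01]), 'contact_force': array([ 0.86006114, -0.43579851, -0.46301862]), 'torque': array([-0.02077679, -0.01285875,  0.00725874]), 'opening': 0.08729312261449224}
```

View pics/scene0.png

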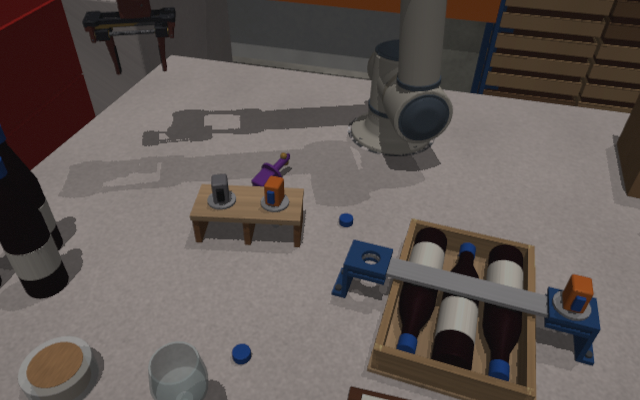

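View pics/top0.png

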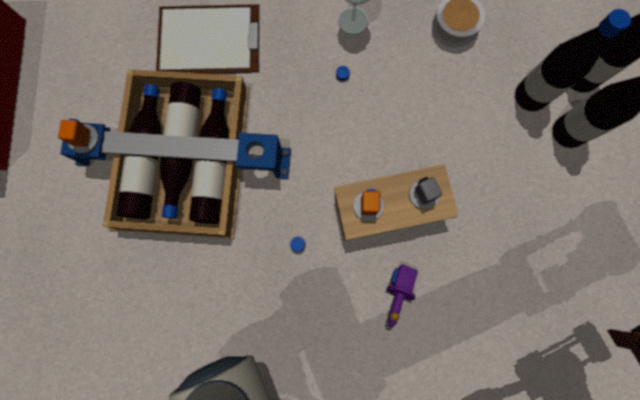

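The candidates in the top view are:
- **Orange pin in the rack:** (371,203). It stands upright beside the grey one at (428,190), so it fits the description.
- **Orange pin at (75,132):** this is the fixed pin in the far bracket.
- **Purple item at (402,285):** this is the look-alike.

The empty bracket's hole is at about (263,152). I'll measure these and enlarge the crop.

```bash
cat > m.py <<'E'
from h import *
def blobs(s,lo,hi,box):
    hsv=cv2.cvtColor(s['frame'],cv2.COLOR_RGB2HSV); m=cv2.inRange(hsv,lo,hi)
    z=np.zeros_like(m);x0,y0,x1,y1=box;z[y0:y1,x0:x1]=m[y0:y1,x0:x1];return z
E
python3 - <<'E'
from m import *
t=dict(np.load('pics/top0.npz'));s=dict(np.load('pics/scene0.npz'))
for k,(d,b) in dict(top=(t,(345,180,400,225)),sc=(s,(255,170,295,215))).items():
    m=blobs(d,(3,140,90),(18,255,255),b)
    c,_=cv2.findContours(m,0,2);c=max(c,key=cv2.contourArea);print(k,cv2.contourArea(c),cv2.boundingRect(c),cv2.minAreaRect(c))
print('pin top',ray(t,371,203,.129),'grey',ray(t,429,190,.129))
print('hole top',ray(t,263,152,.086),'scene',ray(s,370.5,259,.086))
a=t['frame'][165:225,330:460,::-1];a=cv2.resize(a,None,fx=5,fy=5,interpolation=2)
b=s['frame'][165:225,190:320,::-1];b=cv2.resize(b,None,fx=5,fy=5,interpolation=2)
cv2.imwrite('pics/c1.png',np.vstack([a,b]).clip(0,255)[:600])
E
```

```text
top 319.5 (362, 191, 19, 21) ((371.0, 201.0), (20.0, 18.0), 90.0)
sc 164.0 (264, 176, 20, 14) ((273.5769348144531, 182.11537170410156), (17.65045166015625, 12.94366455078125), 11.309932708740234)
pin top [ 0.45342449 -0.17345242  0.129     ] grey [ 0.47512178 -0.27295031  0.129     ]
hole top [0.55803766 0.01826326 0.086     ] scene [0.5672847  0.03283442 0.086     ]
```

View pics/c1.png

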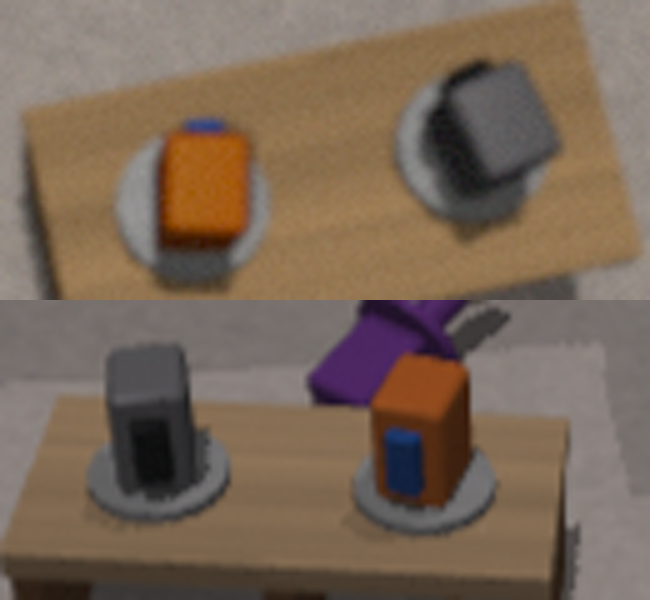

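The crop confirms it: the rack's orange pin has its blue button facing +x, with yaw near 0. The grey one beside it has a black button. Next I'll hover above the pin and take wrist pictures.

```bash
python3 - <<'E'
from m import *
for yaw in(90,-90):
    print(yaw,r.inverse_kinematics([.453,-.173,.40],[180,0,yaw]),r.inverse_kinematics([.56,.022,.30],[180,0,yaw]))
r.reach([.453,-.173,.40],[180,0,-90] if False else [180,0,90])
s=snap("wrist",'w1'); print(r.sense()['clock'],r.sense()['tcp_pos'],-s['R'].T@s['t'])
E
```

```text
90 [-24.92243287 -12.5899146   88.04129663   0.         104.54861797
 -24.92243287] [-1.22837809 -0.61436446 87.09513593  0.         93.51922853 -1.22837809]
-90 None None
1.6667 [ 0.45289017 -0.1739111   0.39994889] [ 0.4522933  -0.09000759  0.38055582]
```

View pics/w1.png

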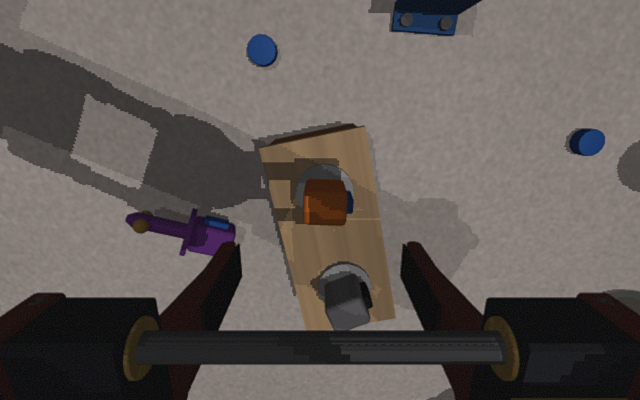

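```bash
python3 - <<'E'
from m import *
s=dict(np.load('pics/w1.npz')); print(s['fx'],s['R'].round(3))
m=blobs(s,(3,140,40),(18,255,255),(290,160,370,240))
c,_=cv2.findContours(m,0,2);c=max(c,key=cv2.contourArea);print(cv2.contourArea(c),cv2.boundingRect(c),cv2.minAreaRect(c))
print(ray(s,325,203,.129), ray(s,347,295,.129))
a=cv2.resize(s['frame'][150:250,270:390,::-1],None,fx=6,fy=6,interpolation=2)
cv2.imwrite('pics/c2.png',a)
E
```

```text
328.0382612293796 [[ 1.    -0.001  0.   ]
 [-0.001 -0.952  0.305]
 [ 0.    -0.305 -0.952]]
1802.5 (303, 179, 44, 47) ((324.71435546875, 201.78326416015625), (43.181236267089844, 45.628055572509766), 1.9749338626861572)
[ 0.4557396  -0.16996919  0.129     ] [ 0.47541352 -0.25533747  0.129     ]
```

View pics/c2.png

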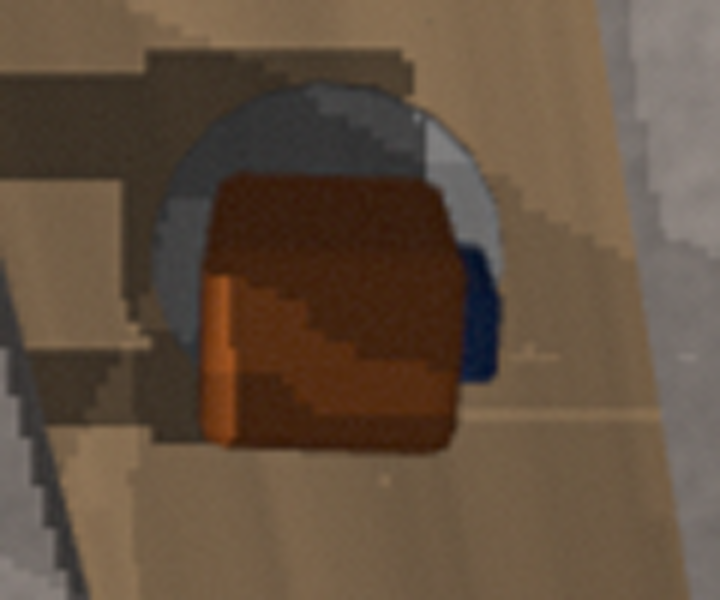

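The top face spans about (304–347, 192–225), with the button on the right (+x) and yaw about -2°. I'll grasp it.

```bash
python3 - <<'E'
from m import *
s=dict(np.load('pics/w1.npz'));p=ray(s,325.3,208.4,.129);print(p)
k=[ray(s,u,v,.129)[:2] for u,v in((304,208.4),(346.7,208.4),(325,191.7),(325,225))];print(np.round(k,4))
t=dict(np.load('pics/top0.npz'))
a=cv2.resize(t['frame'][125:180,225:300,::-1],None,fx=8,fy=8,interpolation=2)
cv2.imwrite('pics/c3.png',a)
q=[p[0],p[1],.109+.163]
r.reach([q[0],q[1],.34],[180,0,88])
r.servo_line(q,speed=.08)
print(r.sense()['tcp_pos'],r.sense()['contact_force'])
r.grab(22)
x=r.sense();print(x['clock'],x['opening'],x['contact_force'],x['tcp_pos'])
snap('wrist','w2');snap('scene','s2')
E
```

```text
[ 0.45599438 -0.17455306  0.129     ]
[[ 0.4388 -0.1745]
 [ 0.4733 -0.1746]
 [ 0.4557 -0.1605]
 [ 0.4558 -0.189 ]]
[ 0.45615934 -0.17461328  0.27262917] [-0.58165233 -0.06966611  0.12615301]
3.8667 0.03593142389793027 [-1.84422432 -0.24450413  1.66270664] [ 0.45588631 -0.17456036  0.27214203]
```

View pics/c3.png

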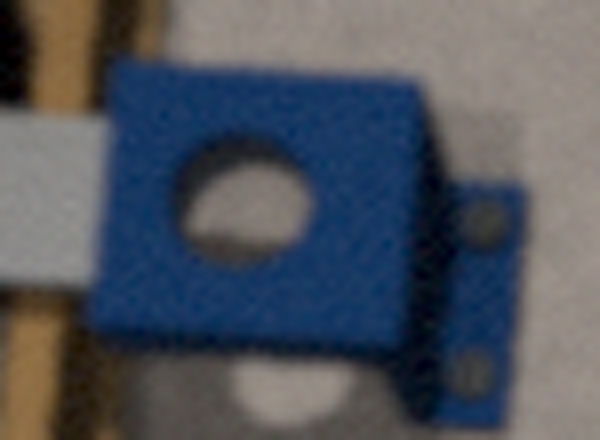

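View pics/w2.png

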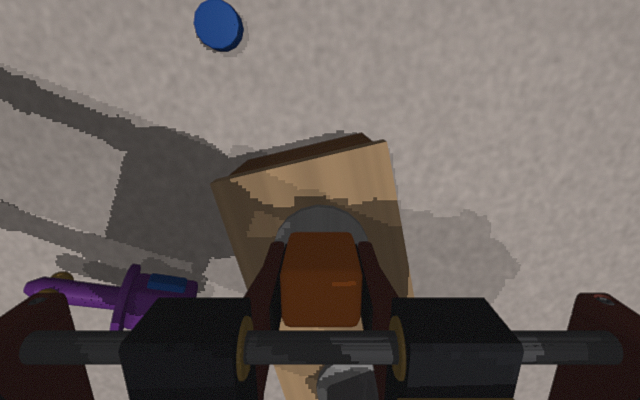

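View pics/s2.png

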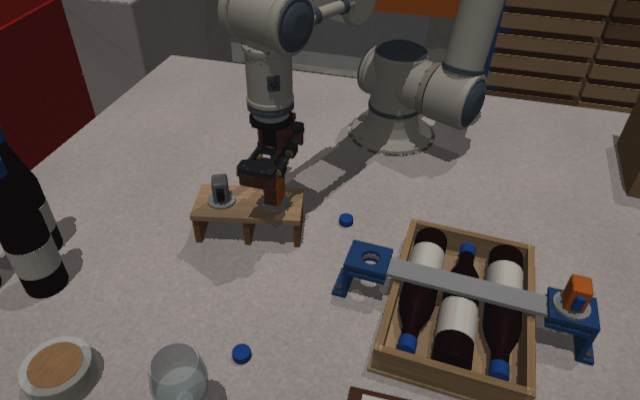

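The grip reads 35.9 mm, so the button is in. In the top view the hole rim is centred at about (255.4, 150). I'll lift, then look at the bracket from the wrist a little short of the hole.

```bash
python3 - <<'E'
from m import *
t=dict(np.load('pics/top0.npz'));s=dict(np.load('pics/scene0.npz'))
print('hole top',ray(t,255.4,150,.086),'plate',ray(t,257,150.5,.086),'scene',ray(s,370.5,259,.086))
r.servo_line([.456,-.1745,.40],speed=.12)
x=r.sense();print(x['clock'],x['opening'],x['contact_force'])
h=ray(t,255.4,150,.086)
r.reach([h[0],h[1]-.05,.40],[180,0,88])
x=r.sense();print(x['clock'],x['opening'],x['contact_force'],x['tcp_pos'])
snap('wrist','w3');snap('scene','s3')
E
```

```text
hole top [0.56200731 0.03240331 0.086     ] plate [0.56101937 0.029421   0.086     ] scene [0.5672847  0.03283442 0.086     ]
5.1833 0.035930860553424225 [-0.81051006  1.2596798  -2.11896349]
5.9667 0.03599643004432353 [-0.47766407 -1.21671175 -3.01423115] [ 0.561773   -0.01818855  0.39956718]
```

View pics/w3.png

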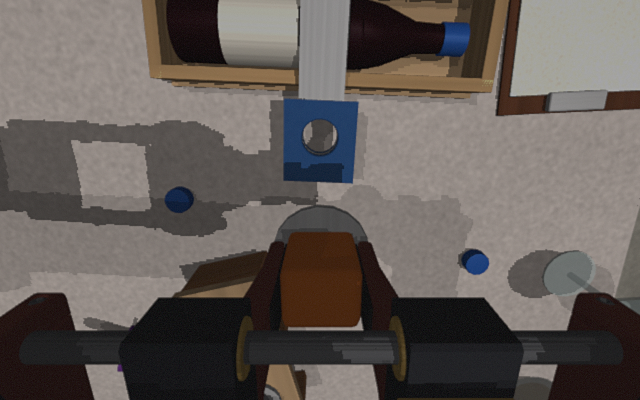

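View pics/s3.png

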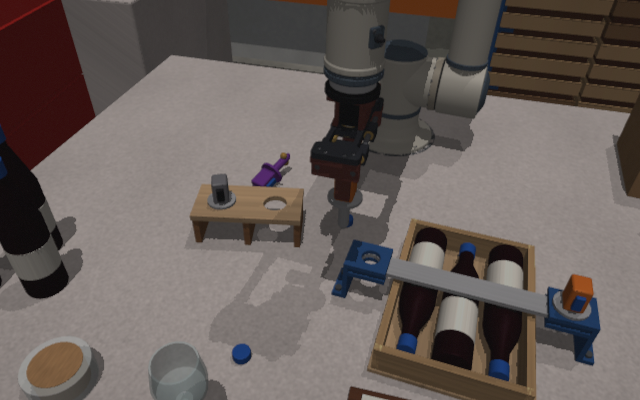

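The wrist view shows the pin upright in the jaws at about (321, 280), the bracket at about (320, 141) and its hole at about (320, 136).

```bash
python3 - <<'E'
from m import *
def holefit(s,box,z=.086):
    m=blobs(s,(100,120,20),(125,255,255),box)
    c,h=cv2.findContours(m,cv2.RETR_CCOMP,cv2.CHAIN_APPROX_NONE)
    for i in range(len(c)):
        if len(c[i])>25: 
            e=cv2.fitEllipse(c[i]) ; print('hole' if h[0][i][3]>=0 else 'outer',np.round(e[0],1),np.round(e[1],1),cv2.boundingRect(c[i]),ray(s,*e[0],z).round(4))
            if h[0][i][3]<0:
                print([ray(s,*q,z).round(4)[:2] for q in cv2.boxPoints(cv2.minAreaRect(c[i]))])
for f,b in(('w3',(270,90,370,195)),('s3',(340,235,395,285)),('top0',(230,125,285,175))):
    print(f);holefit(dict(np.load(f'pics/{f}.npz')),b)
a=cv2.resize(np.load('pics/w3.npz')['frame'][90:195,270:370,::-1],None,fx=5.5,fy=5.5,interpolation=2)
cv2.imwrite('pics/c4.png',a)
E
```

```text
w3
outer [319.1 139.8] [82.6 94.9] (284, 99, 74, 84) [0.5612 0.0307 0.086 ]
[array([ 0.5248, -0.0044]), array([0.5325, 0.0665]), array([0.595 , 0.0621]), array([ 0.5922, -0.0093])]
hole [319.4 136.6] [37.2 37.4] (301, 118, 38, 39) [0.5615 0.0334 0.086 ]
s3
outer [365.5 263.3] [43.  52.9] (340, 240, 53, 45) [0.5795 0.0263 0.086 ]
[array([ 0.6349, -0.0098]), array([ 0.5266, -0.0133]), array([0.5335, 0.0659]), array([0.639 , 0.0621])]
hole [370.3 261.9] [ 5.8 13.1] (364, 259, 14, 7) [0.5742 0.0337 0.086 ]
hole [370.6 256.6] [ 9.2 20.2] (361, 252, 20, 11) [0.5615 0.0319 0.086 ]
top0
outer [260. 153.] [39.5 53.4] (236, 133, 49, 42) [0.5562 0.0238 0.086 ]
[array([0.523 , 0.0687]), array([0.5971, 0.0648]), array([ 0.5884, -0.0253]), array([ 0.5146, -0.0199])]
hole [254.9 150.1] [16.4 18.6] (246, 142, 20, 18) [0.5618 0.0333 0.086 ]
```

View pics/c4.png

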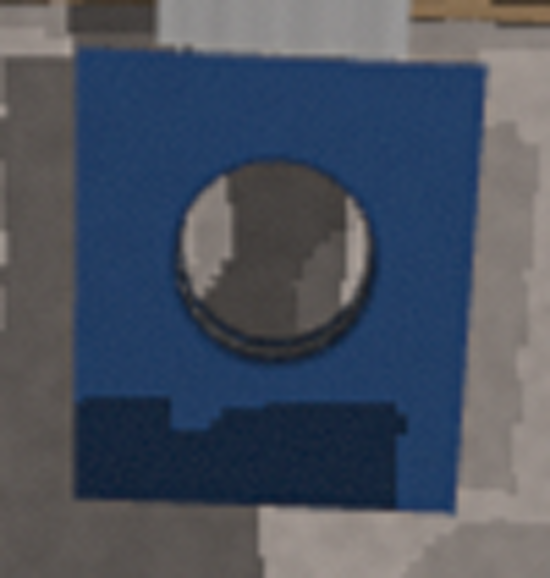

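All the views give the hole at about (0.5615, 0.0333). I'll hover just above it and check the tip before inserting.

```bash
python3 - <<'E'
from m import *
r.servo_line([.5614,.0332,.372],speed=.1)
x=r.sense();print(x['clock'],x['opening'],x['tcp_pos'],x['orientation'])
s=snap('scene','s4');g=x['tcp_pos']+np.array([.0,0,-.167])
print('expect tip',proj(s,g-[0,0,.092]),'collar',proj(s,g-[0,0,.03]),'mouth',proj(s,[.5615,.0333,.086]))
cv2.imwrite('pics/c5.png',cv2.resize(s['frame'][170:290,310:430,::-1],None,fx=5,fy=5,interpolation=2))
E
```

```text
6.8 0.03553877952276965 [0.56140922 0.0334628  0.37209528] [1.79992346e+02 1.97381059e-02 8.80376119e+01]
expect tip (np.float64(372.8176200571208), np.float64(245.280533128509)) collar (np.float64(376.2027309906465), np.float64(217.36985410778723)) mouth (np.float64(371.33232620201494), np.float64(256.69806049736394))
```

View pics/c5.png

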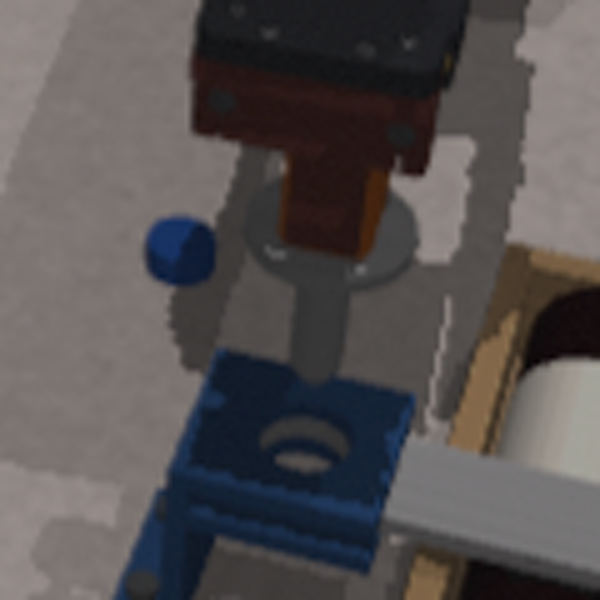

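The tip shows at about (373.6, 246) in the image, against (372.8, 245) expected. The pin is aligned and the balls are drawn in, so I'll insert it.

```bash
python3 - <<'E'
from m import *
z=.372
for z in(.345,.320,.300,.290,.285):
    r.servo_line([.5614,.0332,z],speed=.05)
    x=r.sense();print(round(x['clock'],2),x['opening'],x['tcp_pos'].round(4),x['contact_force'].round(1))
    if np.linalg.norm(x['contact_force'])>15: print('stop');break
r.wait(.3)
snap('scene','s5');snap('wrist','w5')
E
```

```text
7.54 0.035827668828042974 [0.5614 0.0332 0.345 ] [ 0.3 -0.6 -1.8]
8.19 0.03571014894356734 [0.5614 0.0332 0.3199] [ 0.1 -0.2 -1.7]
8.74 0.03590283171144847 [0.5613 0.0332 0.2997] [ 0.7 -0.6 -1.9]
9.09 0.03601577513548384 [0.5613 0.0332 0.2894] [-0.7  0.7 -2.2]
9.34 0.036036471874612216 [0.5613 0.0332 0.2846] [-0.3  0.4 -1.9]
```

View pics/s5.png

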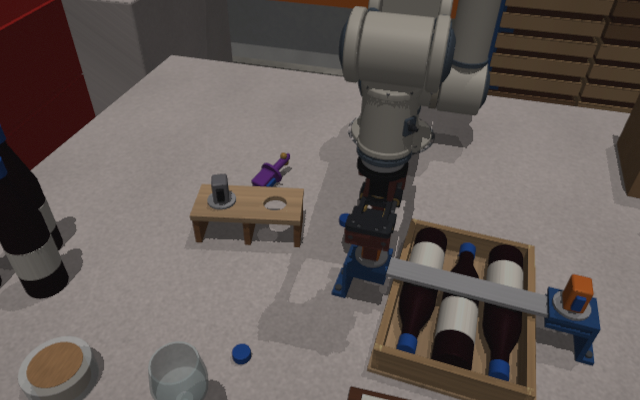

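The collar is at the bracket at (371, 262), and the force shows the gripper still carries the pin's weight. I'll creep down until it touches, then release and retreat.

```bash
python3 - <<'E'
from m import *
for z in(.2838,.2828,.2818,.2808):
    r.servo_line([.5614,.0332,z],speed=.02); r.wait(.1)
    x=r.sense();print(round(x['clock'],2),round(x['opening'],4),x['tcp_pos'].round(4),x['contact_force'].round(1))
    if x['contact_force'][2]>2: break
r.let_go(); r.wait(.3)
x=r.sense();print(x['opening'],x['contact_force'])
r.servo_line([.5614,.0332,.38],speed=.12)
r.reach([.45,-.10,.42],[180,0,88])
r.wait(.3)
x=r.sense();print(x['clock'],x['contact_force'])
s=snap('scene','s6');t=snap('top','t6')
a=cv2.resize(s['frame'][190:310,310:440,::-1],(520,480),interpolation=2)
b=cv2.resize(t['frame'][110:200,200:300,::-1],(280,252),interpolation=2)
cv2.imwrite('pics/c6.png',np.hstack([a,np.vstack([b,np.zeros((228,280,3),np.uint8)])]))
E
```

```text
10.09 0.0359 [0.5614 0.0332 0.2838] [ 0.1  0.1 -2. ]
10.44 0.0359 [0.5615 0.0332 0.2831] [ 0.4  0.  -0.3]
10.79 0.0361 [0.5614 0.0332 0.2831] [-1.3  0.6  5. ]
0.08772845648708029 [ 0.09285347 -0.42579825  0.0843811 ]
14.025 [ 0.3033722  -0.09305119  0.49274805]
```

View pics/c6.png

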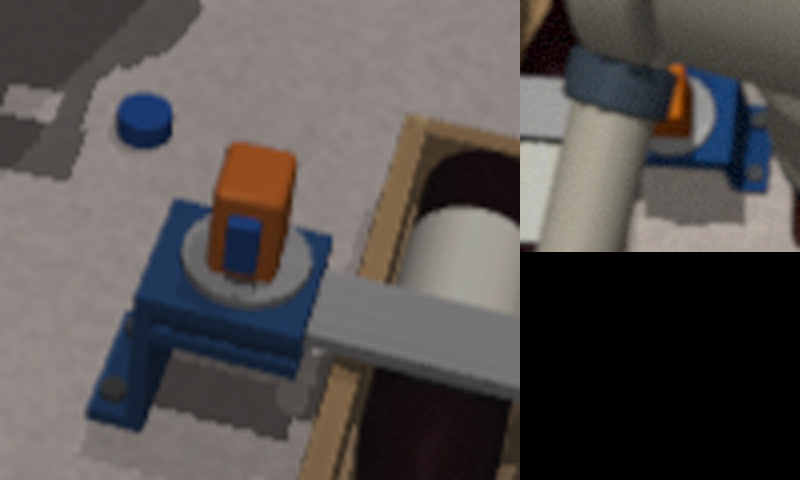

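View pics/s6.png

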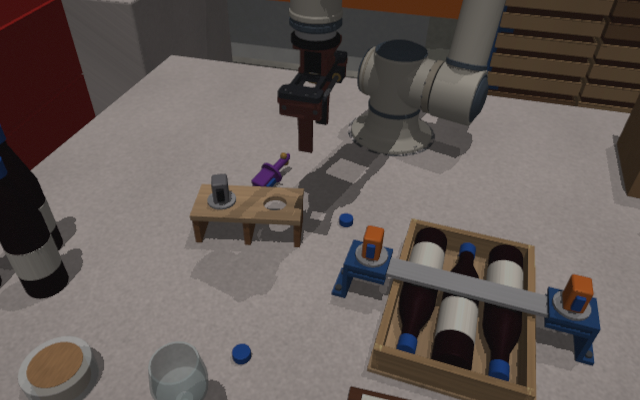

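The pin stands upright at (372, 245) with its collar on the bracket and the button out. The grey pin is still at (221, 190). I'll run one numeric check, then hand in.

```bash
python3 - <<'E'
from m import *
s=dict(np.load('pics/s6.npz'))
print('collar top centre',ray(s,371.8,254.5,.092),'handle top',ray(s,374,231,.140))
s0=dict(np.load('pics/scene0.npz'))
print('grey change',np.abs(s['frame'][170:210,205:240].astype(int)-s0['frame'][170:210,205:240]).mean())
x=r.sense();print(x['clock'],x['contact_force']); r.hand_in()
E
```

```text
collar top centre [0.56210247 0.03368776 0.092     ] handle top [0.55551734 0.03209131 0.14      ]
grey change 6.120952380952381
14.125 [-0.07794263 -0.02798229  0.59543515]
the job is handed in; nothing more can be done
```

The orange pin is locked in the empty bracket, and I handed the job in at about 14.1 s of the 38 s allowed. The hand-in reports no verdict, so what follows rests on my own checks.

I squeezed the button in with 22 N (grip width 35.9–36.0 mm) and lifted the pin out of the rack. I lowered it into the hole at about (0.5615, 0.0333) until the collar touched, with about 5 N upward force. Then I let go and backed the arm clear.

**Last checks:**
- **Pin position:** the collar centre measured (0.562, 0.034), within about 1 mm of the hole axis. My hand-picked handle-top point came out 6 mm off in x; if real, that would be a lean of about 7°, under the 10° limit. I put it down to rough picking, because the pin looks upright in the picture.
- **Button:** it looks sprung out in the enlarged scene view, but I did not measure its travel. The arm partly blocked the top camera, so that view gave no second check.
- **Grey pin:** it is at the same pixels as at the start. The image difference around it was small (6 grey levels on average) and I put it down to changed shadows and noise.
- **Robot:** the contact force was about zero after the retreat.

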